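# Release the ratchet clamp of a biscuit mould

## Task

Open the mould clamp: first lift the holding pawl out of the ratchet wheel and lay it right back, then turn the wheel backwards (anticlockwise from above) by its crank knob until you feel the moving jaw come to bear lightly on its springy buffer, and leave it bearing there, with the pawl still laid back. Never force the wheel against the pawl, never ram the buffer, and leave the mould and everything else where they are.

Things in the scene. Friction and masses are not known exactly. Their poses are not given: they have to be found in the camera images.
- clamp: Bench clamp for wooden biscuit moulds, bolted down, at a new place each time: aluminium plate 190 x 385 x 16 mm with a flat toothed wheel at one end and two grey jaws at the other. Origin on the table under the wheel's vertical axis; z up; y along the plate from wheel to jaws (plate from y -110 to 275, x -85 to 105 mm).
- wheel: Steel ratchet wheel lying flat, 141 mm across its 16 teeth; origin on its axis at its underside, top 70 mm above the table. Backwards is anticlockwise from above; each radian draws the jaw back 40 mm. It cannot go forwards. With the pawl down it has 0.02 rad of play. Stiff (0.3 N m, so 6 N at the crank knob); stays where left.
- crank (a point): Crank knob of the wheel: black upright knob, 22 mm diameter, 38 mm tall, free to spin, 50 mm from the wheel's axis. This point is on its axis, 98 mm above the table; knob top at 116 mm, bottom at 78 mm. It starts 1.2 rad anticlockwise of the clamp's +x and must go round the wheel's axis by about 0.5 to 1.4 rad.
- pawl: Holding pawl: dark bar 88 x 10 x 8 mm with a nose between wheel teeth. Origin on its hinge (along clamp y), at x 80, y -66, z 66 mm in the clamp's frame. Down, its axes match the clamp's and the bar runs to -x. It swings about +y from 0 to 2.0 rad, up and over to +x, onto a stop. Free hinge, light: falls shut from below 1.1 rad, stays back if let go past 1.4 rad.
- pawl_knob (a point): Grip of the pawl: centre of a round cross bar, 16 mm diameter, 26 mm long, parallel to the hinge, on top of the bar near its nose: x -64, z +32 mm in the pawl's frame (72 mm from the hinge); 98 mm above the table when down. Moves with the pawl. Its flat ends can be pinched from above along the hinge direction; it then turns between the fingers.
- jaw: Moving jaw, grey block 130 x 30 x 50 mm (x, y, z) with a rack to the wheel. Its frame is parallel to the clamp's and coincides with it at the start; in it the block spans y 125 to 155 mm, top at z 70 mm. It slides towards the clamp's -y, away from the mould, as the wheel turns back.
- buffer: Buffer block, 30 x 18 x 40 mm, origin under its middle, at x 30, y 42, z 16 mm in the clamp's frame. A screw with a rubber tip sticks out towards the jaw, set anew each time and not measured: the jaw meets it after 22 to 52 mm of travel. Tip springy, 5 N per mm: felt at the crank knob as 3 N more push per mm of knob travel (0.8 N per 1 N on the tip).
- mould: Two-part wooden biscuit mould 85 x 77 x 45 mm between the jaws, loose; stays in the clamp.
- tower: Tree of stacked gingerbread biscuits on a gold board, 170 mm across, 147 mm tall. Leave alone.
- cookies: Two stacked flower-shaped biscuits, 64 mm across, 22 mm high, on the table beside the clamp. Leave alone.
- jar_a: Small jar with black lid, 48 mm across, 75 mm tall, beside the clamp. Leave alone.
- jar_b: Jar with white lid, 56 mm across, 85 mm tall. Leave alone.
- cutter: Round steel biscuit cutter, 64 mm across, 25 mm tall, beside the clamp. Leave alone.
- bowl: White bowl, 150 mm across, 65 mm tall. Leave alone.
- spatula: Spatula lying on the table. Leave alone.
- phone: Phone, 150 x 72 x 8 mm, lying on the table. Leave alone.

How it is judged:
On the way, in this order (a step that is already met when the one before it is completed fails the run):
1. the pawl is laid back while the jaw is still off its buffer (angle between pawl's own z axis and vertical above 1.7 rad and not (contact force between jaw and buffer above 1 N)), for 0.2 s.
2. with the pawl laid back, the jaw bears on its buffer (angle between pawl's own z axis and vertical above 1.7 rad and contact force between jaw and buffer above 1 N), for 0.2 s.
At the end, for the whole second after the job is handed in: The pawl is laid back (swung more than 1.7 rad from its down position), the jaw bears on the buffer with more than 1 N and is at rest (below 10 mm/s) (all of step 2 and linear speed of jaw below 0.01 m/s); the robot touches nothing.
It fails at once if the wheel is forced against the pawl (more than 15 N between them) (contact force between pawl and wheel above 15 N).
It fails at once if the buffer is rammed (more than 22 N between jaw and buffer) (contact force between jaw and buffer above 22 N).
It fails at once if the mould is moved more than 20 mm or a bystander more than 30 mm (distance of mould from where it was at the start of the episode above 0.02 m or distance of any of tower, cookies, jar_a, jar_b, cutter, bowl, spatula, phone from where it was at the start of the episode above 0.03 m).
It also fails if it takes over 67 s, if anything falls off the work surface, if the arm or the gripper's body presses on something with over 40 N, if the wrist force passes 120 N, or if a joint passes its speed limit or range.

## Robot

A 7-joint arm with a two-finger parallel gripper is mounted at the origin on the work surface. World frame = base frame: x ahead of the robot, y to its left, z up, the work surface at z = 0. Lengths are in m, angles in rad, forces in N, time in s.
With the tool pointing down it reaches from about 0.35 to 0.775 m from the base axis. Payload 3.1 kg.
Tool frame: the origin (TCP) lies where the fingers leave the gripper's body, on its centre line; the fingertips stand 73 mm ahead of it and the grasp point (between the pads) lies 54 mm ahead of it; z points along the fingers, y is the direction in which the jaws open and shut (so a half turn about z gives the same grasp; the last joint's range is limited). The gripper opens to 85 mm and grips with 20 to 120 N. Pads are 22 mm wide; open, the fingers measure 114 mm over their backs; the gripper's body (76 mm by 85 mm) begins 54 mm behind the grasp point. The pads swing forward as they close: fully open they stand 13 mm farther back than shut.
Start: joints at [1.241, 0.311, 0.014, 1.512, -0.004, 1.319, -0.027], TCP at [0.156, -0.527, 0.304] pointing down, gripper open.
Joint ranges: [-2.7, 2.7], [-0.3, 1.91], [-1.27, 1.3], [0.12, 2.57], [-1.44, 4.58], [0.2, 2.03], [-3.05, 3.05]. Speed limits (rad/s): [2.79, 2.79, 3.14, 3.14, 3.14, 3.14, 3.14].

## Interface

Orientations are given as a unit quaternion [x, y, z, w].
In Python, from workcell import ctrl gives the robot as it stands.
- The arm moves only by the tool send_rows, never from a script. Its argument "moves" is a list that holds one entry, the list of rows, each a list of 4 numbers: the shift along the tool's x, y, z in cm, then the turn about the tool's z in rad. A call has exactly 8 rows; each row shifts and turns the commanded pose from where the row before left it, along the tool's axes as they then stand; what a row does not reach is not made up. A row lasts 1/8 s, in which the tool goes at most 62.5 mm and 10.7 degrees, less where a joint would pass 70% of its speed; a pose out of reach is approached as far as the arm can. A call is refused whole if a number of a shift passes 6.25 or a number of a turn 0.188, either way. A call with a gripper value outside its range is refused whole. "jaw" is the closure, from -1 (fully open) to 1 (shut), so that 0 is half open, set as the call begins (left out, the last holds). The fingers move at their own pace and stop on an object; "squeeze" is the grip in N (left out, the last holds). Time passes only in rows, so rows that do not move let the fingers close, or fill a call up. It gives the time, the measured TCP pose, the force and the opening at its end, in the units of the state.
- ctrl.state(): the state, without advancing time (a new reading comes with each control period).
- ctrl.capture(name): name is "scene" or "side" or "wrist"; returns the picture (480x640x3 uint8, red, green, blue); there is no depth.
- ctrl.camera_info(name): a dict with "intrinsics" (3x3 intrinsics, pixels), "cam_to_world" (4x4, takes a point from camera to world coordinates). Camera axes: x right, y up, looking along -z (the intrinsics and any distortion apply to the point x, -y, -z); pixel columns grow to the right and rows downward; lengths in m; the calibration is good to about 2 mm. The wrist camera is an equidistant fisheye: a pixel r from the principal point sees the ray r / f radians off the axis. A picture is of the moment at which its call begins: read the wrist's pose just before it. camera_info takes no time and is no camera call; for the wrist camera it gives the pose at the moment of the call.
- ctrl.hand_in(): hands the job in, once; it reports no verdict.
The state is a dict: "time_s": time; "q": joint angles; "joint_velocities": joint speeds; "effort": joint torques, N m; "tool_pos": TCP position; "tool_rot": TCP orientation; "wrist_force": force on the tool from outside, world axes, zero at the start; "ft_torque": the same for the moment, N m; "grip_width": finger opening in m.
Only numpy, scipy, OpenCV 4.12 (cv2) and the standard library are available. Lean on these libraries where they do the work, as an engineer would, in place of code of your own. Each camera call takes 0.05 s, during which the arm holds its last target. There are 200 camera calls.

## Working session

There is one attempt and no reset: what is moved stays moved. The work goes in short steps, Python scripts to look and compute and a tool call to move; the robot and the scene stay as the last step left them, time stands still between calls to the robot, and variables do not carry over. Pictures are saved under pics/ and viewed, about 8 in all and at most 12, crops included, and the job is handed in when it is done.

Besides the shell and the picture viewer there is one more tool, called by a JSON object that holds its "fn" and its "kwargs", one argument or row to a line. send_rows: Moves the arm, as the interface text tells. Its arguments: {"type":"object","properties":{"moves":{"type":"array","items":{"type":"array","items":{"type":"array","items":{"type":"number"}}}},"jaw":{"type":"number"},"squeeze":{"type":"number"}},"required":["moves"]}

```bash
mkdir -p pics; ls
python3 - <<'E'
from workcell import ctrl
import cv2,numpy as np
for n in ("scene","side"):
    im=ctrl.capture(n); cv2.imwrite(f"pics/{n}0.png",im[...,::-1])
    c=ctrl.camera_info(n); print(n,{k:np.round(v,3).tolist() if not isinstance(v,str) else v for k,v in c.items()})
s=ctrl.state(); print(s)
E
```

```text
pics
scene {'intrinsics': [[494.983, 0.0, 329.641], [0.0, 494.983, 240.818], [0.0, 0.0, 1.0]], 'cam_to_world': [[0.025, -0.684, 0.729, 1.452], [1.0, 0.029, -0.006, -0.005], [-0.017, 0.729, 0.685, 0.912], [0.0, 0.0, 0.0, 1.0]]}
side {'intrinsics': [[493.215, 0.0, 317.665], [0.0, 493.215, 235.474], [0.0, 0.0, 1.0]], 'cam_to_world': [[-0.962, 0.19, -0.195, 0.297], [-0.272, -0.667, 0.694, 0.935], [0.001, 0.721, 0.693, 1.038], [0.0, 0.0, 0.0, 1.0]]}
{'time_s': 0.1, 'q': array([ 1.24129474,  0.31164841,  0.01399363,  1.51292695, -0.00440781,
        1.31922389, -0.02721223]), 'joint_velocities': array([ 0.00147566, -0.00170153, -0.00050295, -0.00236678, -0.00123772,
       -0.00243299, -0.00108657]), 'effort': array([ 8.53403690e-04, -3.80854762e+01,  1.46720661e-01, -2.31241626e+01,
        1.22942840e-02,  8.13519582e-03,  8.38578785e-06]), 'tool_pos': array([ 0.15598814, -0.52687536,  0.30291585]), 'tool_rot': array([ 9.89659133e-01,  1.43435063e-01, -1.97115074e-04, -1.06987798e-03]), 'wrist_force': array([ 0.1718924 ,  0.14547272, -0.06684875]), 'ft_torque': array([-0.00033459, -0.01535314, -0.06330189]), 'grip_width': 0.08556969547850175}
```

View pics/scene0.png

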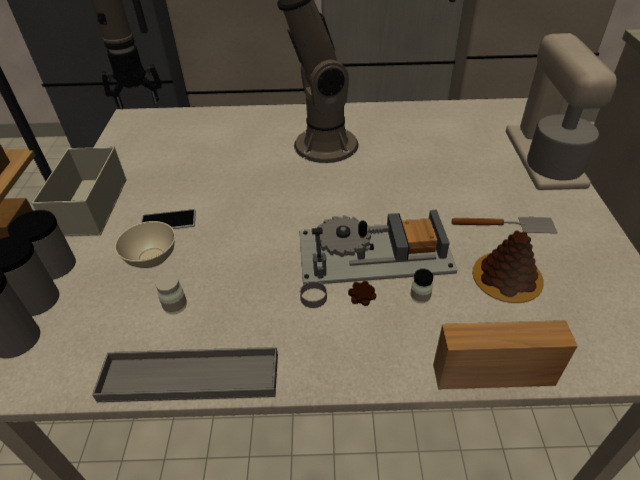

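View pics/side0.png

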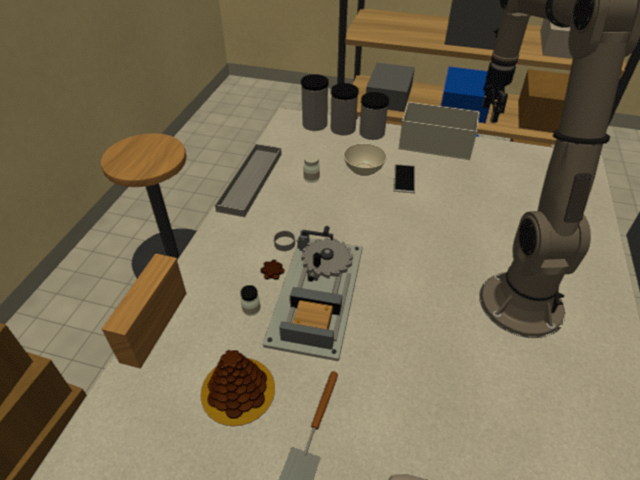

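Run:
```python
import cv2
a=cv2.imread("pics/scene0.png")[200:305,290:465]; cv2.imwrite("pics/sc.png",cv2.resize(a,None,fx=4.5,fy=4.5,interpolation=cv2.INTER_CUBIC))
a=cv2.imread("pics/side0.png")[220:365,255:375]; cv2.imwrite("pics/si.png",cv2.resize(a,None,fx=4,fy=4,interpolation=cv2.INTER_CUBIC))
```

```text
(no output)
```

View pics/sc.png

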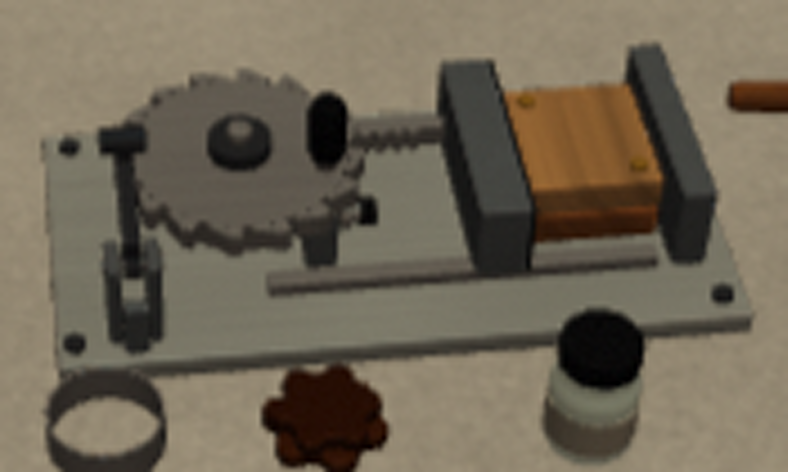

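View pics/si.png

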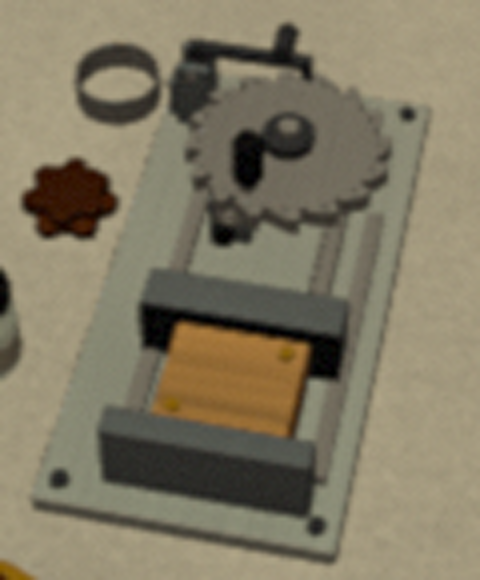

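```bash
cat > h.py <<'E'
from workcell import ctrl
import numpy as np
from scipy.optimize import least_squares
def proj(n,P):
    c=ctrl.camera_info(n);K=c["intrinsics"];T=np.linalg.inv(c["cam_to_world"])
    p=T[:3,:3]@P+T[:3,3]; return K[0,0]*p[0]/-p[2]+K[0,2],K[1,1]*-p[1]/-p[2]+K[1,2]
def W(v,p):
    c,s=np.cos(v[2]),np.sin(v[2]); return np.array([v[0]+c*p[0]-s*p[1],v[1]+s*p[0]+c*p[1],p[2]])
E
python3 - <<'E'
from h import *
obs=[("scene",(-.085,-.11,.016),(42,137)),("scene",(.105,-.11,.016),(60,366)),("scene",(.105,.275,.016),(750,318)),
("scene",(.0181,.0466,.098),(327,130)),("scene",(.016,-.066,.098),(123,138)),
("side",(.105,.275,.016),(36,497)),("side",(-.085,.275,.016),(333,550)),("side",(-.085,-.11,.016),(430,105)),("side",(.0181,.0466,.098),(247,160)),("side",(.016,-.066,.098),(287,42))]
def px(n,u): return np.array([290,200])+(np.array(u)+.5)/4.5-.5 if n=="scene" else np.array([255,220])+(np.array(u)+.5)/4-.5
f=lambda v:np.concatenate([np.array(proj(n,W(v,np.array(p))))-px(n,u) for n,p,u in obs])
r=least_squares(f,[.55,0,0],loss="soft_l1");v=r.x
print(v);print(f(v).reshape(-1,2).round(1))
for p in [(0,0,.07),(.0181,.0466,.098),(.016,-.066,.098),(.08,-.066,.066)]: print(W(v,p).round(4))
E
```

```text
[0.52574262 0.03474036 0.06392127]
[[-0.2 -0.8]
 [-0.9  0.1]
 [ 0.9 -1.2]
 [-0.4 -0.8]
 [-0.6  0.2]
 [-2.2 -0.1]
 [ 0.4  1.1]
 [-0.   0. ]
 [-0.1 -0.3]
 [-0.8  0.4]]
[0.5257 0.0347 0.07  ]
[0.5408 0.0824 0.098 ]
[ 0.5459 -0.0301  0.098 ]
[ 0.6098 -0.026   0.066 ]
```

{"fn": "send_rows", "kwargs": {
  "moves": [
    [[3.2,-2.3,0.25,0],[3.2,-2.3,0.25,0],[3.2,-2.3,0.25,0],[3.2,-2.3,0.25,0],[3.2,-2.3,0.25,0],[3.2,-2.3,0.25,0],[3.2,-2.3,0.25,0],[3.2,-2.3,0.25,0]]
  ],
  "jaw": 0,
  "squeeze": 20
}}

```text
time_s: 1.1
tool_pos: [0.3498, -0.277, 0.2834]
tool_rot: [0.99, 0.143, -0.0, -0.0]
wrist_force: [0.3, 0.9, 0.9]
grip_width: 0.0426
```

{"fn": "send_rows", "kwargs": {
  "moves": [
    [[3.2,-2.3,0.25,0],[3.2,-2.3,0.25,0],[3.2,-2.3,0.25,0],[3.2,-2.3,0.25,0],[3.2,-2.3,0.25,0],[3.2,-2.3,0.25,0],[3.2,-2.3,0.25,0.112],[3.2,-2.3,0.25,0.112]]
  ]
}}

```text
time_s: 2.1
tool_pos: [0.5462, -0.031, 0.2633]
tool_rot: [1.0, 0.03, -0.001, 0.0]
wrist_force: [0.4, -0.6, -0.3]
grip_width: 0.0427
```

```bash
cat >> h.py <<'E'
from scipy.spatial.transform import Rotation as R
def to(x,y,z,yaw):
    s=ctrl.state();M=R.from_quat(s["tool_rot"]).as_matrix();cy=np.arctan2(M[1,0],M[0,0])
    print("t",s["time_s"],"pos",s["tool_pos"].round(4),"yaw",cy.round(3),"F",s["wrist_force"].round(1),"w",round(s["grip_width"],4),"q",s["q"].round(2))
    print("shift cm (tool)",(M.T@(np.array([x,y,z])-s["tool_pos"])*100).round(2),"turn",round(-(yaw-cy),3))
def wproj(P):
    c=ctrl.camera_info("wrist");K=c["intrinsics"];T=np.linalg.inv(c["cam_to_world"])
    p=T[:3,:3]@np.array(P)+T[:3,3];x,y,z=p[0],-p[1],-p[2];h=np.hypot(x,y);k=np.arctan2(h,z)/h
    return np.array([K[0,0]*x*k+K[0,2],K[1,1]*y*k+K[1,2]])
E
python3 - <<'E'
from h import *
import cv2
to(.5459,-.0301,.152,.064)
v=[.52574,.03474,.06392]
for p in [(.0181,.0466,.116),(.016,-.066,.106),(0,0,.07),(.08,-.066,.066)]: print(wproj(W(v,p)).round(1))
print(ctrl.camera_info("wrist")["intrinsics"])
cv2.imwrite("pics/w1.png",ctrl.capture("wrist")[...,::-1])
E
```

```text
t 2.1 pos [ 0.5462 -0.031   0.2633] yaw 0.06 F [ 0.4 -0.6 -0.3] w 0.0427 q [ 0.32  0.36 -0.39  1.57  0.14  1.24 -1.61]
shift cm (tool) [-1.000e-02 -1.000e-01  1.113e+01] turn -0.004
[145.9 256.5]
[314.8 254.9]
[228.8 259.7]
[314.7 151.8]
[[371.64829954   0.         315.45800691]
 [  0.         371.64829954 245.11757361]
 [  0.           0.           1.        ]]
```

View pics/w1.png

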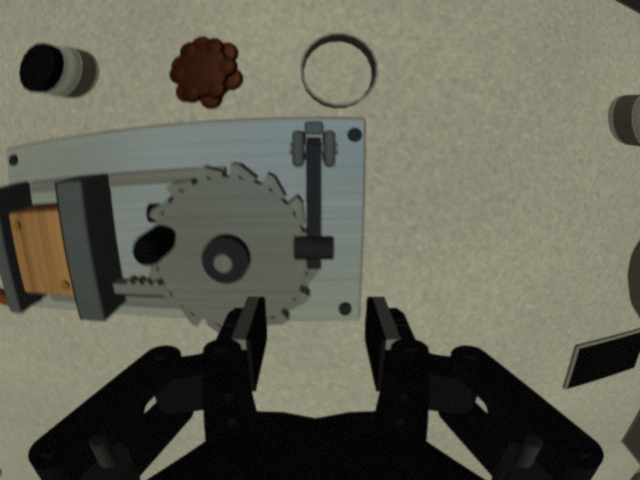

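Run:
```python
from h import *
v=[.52574,.03474,.06392]
obs=[((.105,-.11,.016),(364.5,118)),((-.085,-.11,.016),(358,320.5)),((.016,-.066,.098),(314,247)),((0,0,.08),(226,258)),((.08,-.066,.07),(314,147)),((.0181,.0466,.116),(147,249))]
f=lambda v:np.concatenate([wproj(W(v,p))-u for p,u in obs])
print(f(v).reshape(-1,2).round(1))
r=least_squares(f,v,loss="soft_l1");print(r.x,f(r.x).reshape(-1,2).round(1))
print(W(r.x,(.016,-.066,.098)),W(r.x,(.0181,.0466,.098)),ctrl.camera_info("wrist")["cam_to_world"].round(3))
```

```text
[[11.2  8.2]
 [ 9.1  7.2]
 [11.  10.1]
 [ 9.2 11.3]
 [10.9 11.1]
 [ 8.5 12.5]]
[0.53338858 0.04289863 0.05752638] [[ 3.1 -0.8]
 [ 1.2  0.7]
 [-0.3 -0.9]
 [-1.6  0.8]
 [ 0.8  0.2]
 [-3.   0.3]]
[ 0.55315676 -0.02207228  0.098     ] [0.54877939 0.0904622  0.098     ] [[ 0.066  0.955  0.29   0.625]
 [-0.998  0.064  0.013 -0.02 ]
 [-0.006 -0.29   0.957  0.334]
 [ 0.     0.     0.     1.   ]]
```

Run:
```python
from h import *
import cv2
to(.5459,-.0301,.152,.064)
v=[.52574,.03474,.06392]
P=[(.105,-.11,.016),(-.085,-.11,.016),(.016,-.066,.098),(0,0,.08),(.08,-.066,.07)]
print([wproj(W(v,p)).round(1).tolist() for p in P])
a=ctrl.capture("wrist");to(.5459,-.0301,.152,.064)
print([wproj(W(v,p)).round(1).tolist() for p in P])
b=cv2.imread("pics/w1.png")[...,::-1]
print(cv2.phaseCorrelate(*[cv2.cvtColor(np.ascontiguousarray(i[:230]),cv2.COLOR_RGB2GRAY).astype(float) for i in (b,a)]))
```

```text
t 2.15 pos [ 0.5492 -0.025   0.263 ] yaw 0.065 F [4.4 4.1 0.5] w 0.0424 q [ 0.31  0.36 -0.4   1.57  0.14  1.23 -1.61]
shift cm (tool) [-0.4   0.56 11.09] turn 0.001
[[375.7, 126.2], [367.1, 327.7], [325.0, 257.1], [235.2, 269.3], [324.9, 158.1]]
t 2.2 pos [ 0.5475 -0.0267  0.263 ] yaw 0.07 F [ 0.3 -0.1 -0.3] w 0.0428 q [ 0.32  0.36 -0.4   1.57  0.14  1.24 -1.6 ]
shift cm (tool) [-0.19  0.37 11.1 ] turn 0.006
[[374.0, 123.6], [364.6, 325.6], [322.2, 254.0], [232.3, 265.9], [322.7, 154.9]]
((9.020342015158008, 5.675991030191298), 0.7047656255893314)
```

{"fn": "send_rows", "kwargs": {
  "moves": [
    [[0,0.3,1.3,0],[0,0,1.2,0],[0,0,1.2,0],[0,0,1.2,0],[0,0,1.0,0],[0,0,0.4,0],[0,0,0,0],[0,0,0,0]]
  ]
}}

```text
time_s: 3.2
tool_pos: [0.5465, -0.035, 0.2014]
tool_rot: [0.999, 0.032, 0.001, 0.0]
wrist_force: [-0.3, 0.2, 1.3]
grip_width: 0.0422
```

Run:
```python
from h import *
import cv2
to(.5475,-.0295,.152,.064)
v=[.527,.0352,.064]
P=[(.016,-.066,.098),(.016,-.053,.106),(.016,-.079,.106),(.08,-.066,.07)]
print([wproj(W(v,p)).round(1).tolist() for p in P])
cv2.imwrite("pics/w2.png",ctrl.capture("wrist")[...,::-1])
```

```text
t 3.2 pos [ 0.5465 -0.035   0.2014] yaw 0.064 F [-0.3  0.2  1.3] w 0.0422 q [ 0.32  0.41 -0.38  1.66  0.17  1.1  -1.62]
shift cm (tool) [ 0.13 -0.54  4.94] turn -0.0
[[306.1, 286.8], [279.2, 293.2], [332.3, 293.3], [306.7, 155.8]]
```

View pics/w2.png

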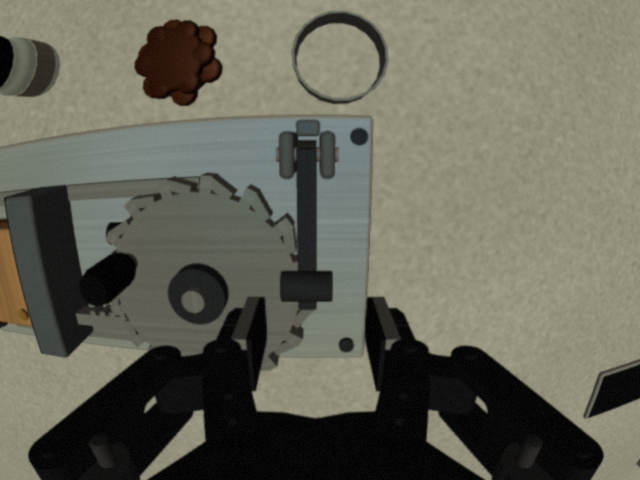

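{"fn": "send_rows", "kwargs": {
  "moves": [
    [[0.1,-0.5,0,0],[0,0,1.0,0],[0,0,1.0,0],[0,0,1.0,0],[0,0,1.0,0],[0,0,0.8,0],[0,0,0,0],[0,0,0,0]]
  ]
}}

```text
time_s: 4.25
tool_pos: [0.5471, -0.0299, 0.1531]
tool_rot: [0.999, 0.032, 0.0, -0.0]
wrist_force: [1.1, 0.3, 0.6]
grip_width: 0.0424
```

```bash
python3 -c "
from h import *
to(.5475,-.0295,.152,.064)"
```

```text
t 4.25 pos [ 0.5471 -0.0299  0.1531] yaw 0.064 F [1.1 0.3 0.6] w 0.0424 q [ 0.3   0.47 -0.37  1.71  0.2   1.   -1.65]
shift cm (tool) [ 0.05 -0.04  0.11] turn -0.0
```

{"fn": "send_rows", "kwargs": {
  "moves": [
    [[0,0,0,0],[0,0,0,0],[0,0,0,0],[0,0,0,0],[0,0,0,0],[0,0,0,0],[0,0,0,0],[0,0,0,0]]
  ],
  "jaw": 1,
  "squeeze": 25
}}

```text
time_s: 5.25
tool_pos: [0.5472, -0.0302, 0.1534]
tool_rot: [0.999, 0.032, 0.001, 0.0]
wrist_force: [-0.8, -1.2, 5.4]
grip_width: 0.0257
```

```bash
python3 -c "
from h import *
to(.5475,-.0295,.152,.064)
t=np.linspace(0,2.0,25);x=-64*np.cos(t)+32*np.sin(t);z=64*np.sin(t)+32*np.cos(t)
for a,b,c in zip(t[1:],np.diff(x)/10,-np.diff(z)/10):print(round(a,2),round(b,2),round(c,2),end=' | ')"
```

```text
t 5.25 pos [ 0.5472 -0.0302  0.1534] yaw 0.064 F [-0.8 -1.2  5.4] w 0.0257 q [ 0.3   0.47 -0.37  1.71  0.2   1.   -1.65]
shift cm (tool) [ 0.04 -0.06  0.14] turn -0.0
0.08 0.29 -0.52 | 0.17 0.33 -0.5 | 0.25 0.37 -0.47 | 0.33 0.41 -0.43 | 0.42 0.44 -0.4 | 0.5 0.47 -0.36 | 0.58 0.5 -0.32 | 0.67 0.53 -0.28 | 0.75 0.55 -0.23 | 0.83 0.57 -0.18 | 0.92 0.58 -0.14 | 1.0 0.59 -0.09 | 1.08 0.59 -0.04 | 1.17 0.6 0.01 | 1.25 0.59 0.06 | 1.33 0.59 0.11 | 1.42 0.57 0.16 | 1.5 0.56 0.21 | 1.58 0.54 0.25 | 1.67 0.52 0.3 | 1.75 0.49 0.34 | 1.83 0.46 0.38 | 1.92 0.43 0.41 | 2.0 0.39 0.45 |
```

{"fn": "send_rows", "kwargs": {
  "moves": [
    [[0.29,0,-0.52,0],[0.33,0,-0.5,0],[0.37,0,-0.47,0],[0.41,0,-0.43,0],[0.44,0,-0.4,0],[0.47,0,-0.36,0],[0.5,0,-0.32,0],[0.53,0,-0.28,0]]
  ]
}}

```text
time_s: 6.25
tool_pos: [0.5802, -0.028, 0.186]
tool_rot: [0.999, 0.032, -0.0, 0.0]
wrist_force: [-3.3, -1.7, -2.1]
grip_width: 0.0253
```

{"fn": "send_rows", "kwargs": {
  "moves": [
    [[0.55,0,-0.23,0],[0.57,0,-0.18,0],[0.58,0,-0.14,0],[0.59,0,-0.09,0],[0.59,0,-0.04,0],[0.6,0,0.01,0],[0.59,0,0.06,0],[0.59,0,0.11,0]]
  ]
}}

```text
time_s: 7.25
tool_pos: [0.6277, -0.0249, 0.1913]
tool_rot: [0.999, 0.032, 0.001, 0.0]
wrist_force: [-1.5, -2.6, 3.9]
grip_width: 0.0259
```

{"fn": "send_rows", "kwargs": {
  "moves": [
    [[0.57,0,0.16,0],[0.56,0,0.21,0],[0.54,0,0.25,0],[0.52,0,0.3,0],[0.49,0,0.34,0],[0.46,0,0.38,0],[0.3,0,0.3,0],[0,0,0,0]]
  ]
}}

```text
time_s: 8.25
tool_pos: [0.6631, -0.0227, 0.172]
tool_rot: [0.999, 0.032, 0.003, -0.0]
wrist_force: [2.7, -2.4, 4.8]
grip_width: 0.0251
```

Run:
```python
from h import *
import cv2
v=[.527,.0352,.064];t=1.9
k=(.08-.064*np.cos(t)+.032*np.sin(t),-.066,.066+.064*np.sin(t)+.032*np.cos(t)+.054)
to(*W(v,k),.064); print(W(v,k))
```

```text
t 8.25 pos [ 0.6631 -0.0227  0.172 ] yaw 0.064 F [ 2.7 -2.4  4.8] w 0.0251 q [ 0.22  0.66 -0.35  1.34  0.23  1.17 -1.65]
shift cm (tool) [-0.11 -0.04  0.18] turn -0.0
[ 0.66192511 -0.02228838  0.17021794]
```

{"fn": "send_rows", "kwargs": {
  "moves": [
    [[0,0,0,0],[0,0,0,0],[0,0,0,0],[0,0,-0.5,0],[0,0,-2,0],[0,0,-2,0],[0,0,-2,0],[0,0,-1.5,0]]
  ],
  "jaw": 0.0
}}

```text
time_s: 9.25
tool_pos: [0.6612, -0.0225, 0.2527]
tool_rot: [0.999, 0.032, 0.001, -0.0]
wrist_force: [0.6, 0.4, -1.0]
grip_width: 0.0424
```

{"fn": "send_rows", "kwargs": {
  "moves": [
    [[-1.4,-1.4,0,0],[-1.4,-1.4,0,0],[-1.4,-1.4,0,0],[-1.4,-1.4,0,0],[-1.4,-1.4,0,0],[-1.4,-1.4,0,0],[-1.4,-1.4,0,0],[-1.4,-1.4,0,0]]
  ]
}}

```text
time_s: 10.25
tool_pos: [0.5414, 0.0825, 0.2515]
tool_rot: [0.999, 0.032, 0.0, -0.0]
wrist_force: [0.6, 0.1, 0.6]
grip_width: 0.0425
```

{"fn": "send_rows", "kwargs": {
  "moves": [
    [[0,0,0,-0.17],[0,0,0,-0.17],[0,0,0,-0.17],[0,0,0,-0.17],[0,0,0,-0.17],[0,0,0,-0.17],[0,0,0,-0.17],[0,0,0,0]]
  ]
}}

```text
time_s: 11.25
tool_pos: [0.5418, 0.0821, 0.2513]
tool_rot: [0.81, 0.586, -0.0, -0.0]
wrist_force: [-0.2, -0.8, 0.3]
grip_width: 0.0426
```

Run:
```python
from h import *
import cv2
v=[.527,.0352,.064]
to(*W(v,(.0181,.0466,.152)),1.264)
P=[(.0181,.0466,.116),(0,0,.08),(.136,-.066,.111)]
print([wproj(W(v,p)).round(1).tolist() for p in P])
cv2.imwrite("pics/w3.png",ctrl.capture("wrist")[...,::-1])
```

```text
t 11.25 pos [0.5418 0.0821 0.2513] yaw 1.252 F [-0.2 -0.8  0.3] w 0.0426 q [ 0.3   0.42 -0.65  1.58  0.26  1.23 -0.72]
shift cm (tool) [0.08 0.   9.93] turn -0.012
[[313.1, 264.6], [314.3, 312.0], [518.2, 336.9]]
```

View pics/w3.png

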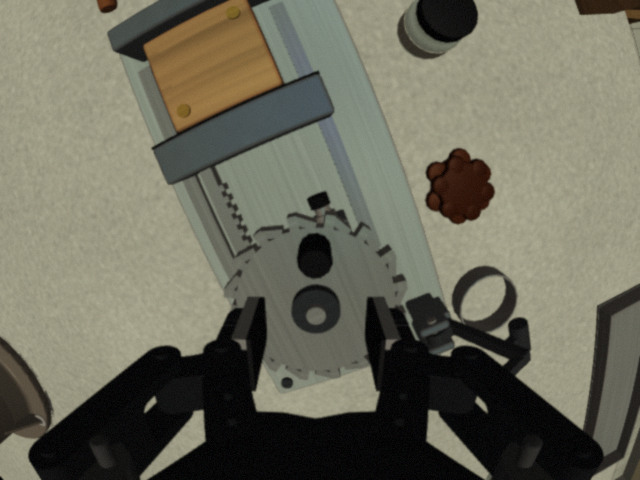

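Pawl lies back (knob ~(518,330)); crank knob top (314,265) is as predicted. Descending.

{"fn": "send_rows", "kwargs": {
  "moves": [
    [[0.1,0,1.5,-0.012],[0,0,1.7,0],[0,0,1.7,0],[0,0,1.7,0],[0,0,1.7,0],[0,0,1.5,0],[0,0,0,0],[0,0,0,0]]
  ]
}}

```text
time_s: 12.3
tool_pos: [0.5428, 0.0831, 0.1537]
tool_rot: [0.806, 0.592, 0.0, 0.0]
wrist_force: [0.2, 0.0, -1.0]
grip_width: 0.0428
```

{"fn": "send_rows", "kwargs": {
  "moves": [
    [[0,0,0,0],[0,0,0,0],[0,0,0,0],[0,0,0,0],[0,0,0,0],[0,0,0,0],[0,0,0,0],[0,0,0,0]]
  ],
  "jaw": 1,
  "squeeze": 25
}}

```text
time_s: 13.3
tool_pos: [0.5419, 0.0835, 0.1542]
tool_rot: [0.806, 0.592, -0.0, -0.0]
wrist_force: [-3.8, 0.3, 5.4]
grip_width: 0.0211
```

```bash
cat >> h.py <<'E'
def st(c=(.527,.0352)):
    s=ctrl.state();d=s["tool_pos"][:2]-c;phi=np.arctan2(d[1],d[0]);M=R.from_quat(s["tool_rot"]).as_matrix()
    F=s["wrist_force"];er=d/np.hypot(*d);et=np.array([-er[1],er[0]])
    print("t",s["time_s"],"dphi",round(phi-1.264,3),"r",round(np.hypot(*d)*1e3,1),"z",s["tool_pos"][2].round(4),"yaw-1.264",round(np.arctan2(M[1,0],M[0,0])-1.264,3),"Ft",round(F[:2]@et,1),"Fr",round(F[:2]@er,1),"Fz",F[2].round(1),"w",round(s["grip_width"],4))
E
python3 -c "
from h import *
st()"
```

```text
t 13.3 dphi 0.008 r 50.5 z 0.1542 yaw-1.264 0.002 Ft 3.8 Fr -0.8 Fz 5.4 w 0.0211
```

{"fn": "send_rows", "kwargs": {
  "moves": [
    [[-0.01,-0.3,0,-0.06],[-0.01,-0.3,0,-0.06],[-0.01,-0.3,0,-0.06],[-0.01,-0.3,0,-0.06],[-0.01,-0.3,0,-0.06],[-0.01,-0.3,0,-0.06],[-0.01,-0.3,0,-0.06],[-0.01,-0.3,0,-0.06]]
  ]
}}

```text
time_s: 14.3
tool_pos: [0.5221, 0.0855, 0.1543]
tool_rot: [0.642, 0.767, 0.004, 0.002]
wrist_force: [5.8, 1.8, -3.9]
grip_width: 0.0212
```

```bash
python3 -c "
from h import *
st()"
```

```text
t 14.3 dphi 0.403 r 50.5 z 0.1543 yaw-1.264 0.484 Ft -6.0 Fr 1.3 Fz -3.9 w 0.0212
```

{"fn": "send_rows", "kwargs": {
  "moves": [
    [[0,-0.03,0,-0.006],[0,-0.03,0,-0.006],[0,-0.03,0,-0.006],[0,-0.03,0,-0.006],[0,-0.03,0,-0.006],[0,-0.03,0,-0.006],[0,-0.03,0,-0.006],[0,-0.03,0,-0.006]]
  ]
}}

```text
time_s: 15.3
tool_pos: [0.5197, 0.0852, 0.1543]
tool_rot: [0.624, 0.781, 0.004, 0.002]
wrist_force: [6.3, 2.8, -3.4]
grip_width: 0.0212
```

```bash
python3 -c "
from h import *
st()"
```

```text
t 15.3 dphi 0.452 r 50.5 z 0.1543 yaw-1.264 0.53 Ft -6.7 Fr 1.9 Fz -3.4 w 0.0212
```

{"fn": "send_rows", "kwargs": {
  "moves": [
    [[0,-0.03,0,-0.006],[0,-0.03,0,-0.006],[0,-0.03,0,-0.006],[0,-0.03,0,-0.006],[0,-0.03,0,-0.006],[0,-0.03,0,-0.006],[0,-0.03,0,-0.006],[0,-0.03,0,-0.006]]
  ]
}}

```text
time_s: 16.3
tool_pos: [0.5173, 0.0849, 0.1543]
tool_rot: [0.605, 0.796, 0.004, 0.002]
wrist_force: [5.4, 2.9, -3.5]
grip_width: 0.0214
```

```bash
python3 -c "
from h import *
st()"
```

```text
t 16.3 dphi 0.501 r 50.6 z 0.1543 yaw-1.264 0.578 Ft -5.8 Fr 1.9 Fz -3.5 w 0.0214
```

{"fn": "send_rows", "kwargs": {
  "moves": [
    [[0,-0.044,0,-0.009],[0,-0.044,0,-0.009],[0,-0.044,0,-0.009],[0,-0.044,0,-0.009],[0,-0.044,0,-0.009],[0,-0.044,0,-0.009],[0,-0.044,0,-0.009],[0,-0.044,0,-0.009]]
  ]
}}

```text
time_s: 17.3
tool_pos: [0.5137, 0.0841, 0.1543]
tool_rot: [0.576, 0.818, 0.004, 0.002]
wrist_force: [5.8, 3.6, -3.2]
grip_width: 0.0213
```

```bash
python3 -c "
from h import *
st()"
```

```text
t 17.3 dphi 0.571 r 50.7 z 0.1543 yaw-1.264 0.651 Ft -6.6 Fr 1.9 Fz -3.2 w 0.0213
```

{"fn": "send_rows", "kwargs": {
  "moves": [
    [[0,-0.044,0,-0.009],[0,-0.044,0,-0.009],[0,-0.044,0,-0.009],[0,-0.044,0,-0.009],[0,-0.044,0,-0.009],[0,-0.044,0,-0.009],[0,-0.044,0,-0.009],[0,-0.044,0,-0.009]]
  ]
}}

```text
time_s: 18.3
tool_pos: [0.5103, 0.0831, 0.1543]
tool_rot: [0.546, 0.838, 0.004, 0.002]
wrist_force: [5.2, 4.5, -3.8]
grip_width: 0.0216
```

```bash
python3 -c "
from h import *
st()"
```

```text
t 18.3 dphi 0.642 r 50.7 z 0.1543 yaw-1.264 0.723 Ft -6.4 Fr 2.6 Fz -3.8 w 0.0216
```

{"fn": "send_rows", "kwargs": {
  "moves": [
    [[0,-0.044,0,-0.009],[0,-0.044,0,-0.009],[0,-0.044,0,-0.009],[0,-0.044,0,-0.009],[0,-0.044,0,-0.009],[0,-0.044,0,-0.009],[0,-0.044,0,-0.009],[0,-0.044,0,-0.009]]
  ]
}}

```text
time_s: 19.3
tool_pos: [0.507, 0.0819, 0.1543]
tool_rot: [0.515, 0.857, 0.004, 0.002]
wrist_force: [4.7, 3.7, -3.8]
grip_width: 0.0211
```

```bash
python3 -c "
from h import *
st()"
```

```text
t 19.3 dphi 0.712 r 50.8 z 0.1543 yaw-1.264 0.795 Ft -5.7 Fr 1.6 Fz -3.8 w 0.0211
```

{"fn": "send_rows", "kwargs": {
  "moves": [
    [[0,-0.044,0,-0.009],[0,-0.044,0,-0.009],[0,-0.044,0,-0.009],[0,-0.044,0,-0.009],[0,-0.044,0,-0.009],[0,-0.044,0,-0.009],[0,-0.044,0,-0.009],[0,-0.044,0,-0.009]]
  ]
}}

```text
time_s: 20.3
tool_pos: [0.5037, 0.0804, 0.1543]
tool_rot: [0.484, 0.875, 0.004, 0.002]
wrist_force: [4.0, 5.0, -2.2]
grip_width: 0.0214
```

```bash
python3 -c "
from h import *
st()"
```

```text
t 20.3 dphi 0.782 r 50.9 z 0.1543 yaw-1.264 0.867 Ft -5.8 Fr 2.7 Fz -2.2 w 0.0214
```

{"fn": "send_rows", "kwargs": {
  "moves": [
    [[0,-0.044,0,-0.009],[0,-0.044,0,-0.009],[0,-0.044,0,-0.009],[0,-0.044,0,-0.009],[0,-0.044,0,-0.009],[0,-0.044,0,-0.009],[0,-0.044,0,-0.009],[0,-0.044,0,-0.009]]
  ]
}}

```text
time_s: 21.3
tool_pos: [0.5006, 0.0788, 0.1543]
tool_rot: [0.452, 0.892, 0.004, 0.002]
wrist_force: [3.6, 5.6, -2.6]
grip_width: 0.0216
```

```bash
python3 -c "
from h import *
st()"
```

```text
t 21.3 dphi 0.852 r 51.0 z 0.1543 yaw-1.264 0.94 Ft -6.0 Fr 2.9 Fz -2.6 w 0.0216
```

{"fn": "send_rows", "kwargs": {
  "moves": [
    [[0,-0.044,0,-0.009],[0,-0.044,0,-0.009],[0,-0.044,0,-0.009],[0,-0.044,0,-0.009],[0,-0.044,0,-0.009],[0,-0.044,0,-0.009],[0,-0.044,0,-0.009],[0,-0.044,0,-0.009]]
  ]
}}

```text
time_s: 22.3
tool_pos: [0.4976, 0.0769, 0.1543]
tool_rot: [0.419, 0.908, 0.004, 0.002]
wrist_force: [3.6, 5.5, -2.5]
grip_width: 0.0212
```

```bash
python3 -c "
from h import *
st()"
```

```text
t 22.3 dphi 0.922 r 51.0 z 0.1543 yaw-1.264 1.012 Ft -6.1 Fr 2.4 Fz -2.5 w 0.0212
```

{"fn": "send_rows", "kwargs": {
  "moves": [
    [[0,-0.044,0,-0.009],[0,-0.044,0,-0.009],[0,-0.044,0,-0.009],[0,-0.044,0,-0.009],[0,-0.044,0,-0.009],[0,-0.044,0,-0.009],[0,-0.044,0,-0.009],[0,-0.044,0,-0.009]]
  ]
}}

```text
time_s: 23.3
tool_pos: [0.4947, 0.0748, 0.1543]
tool_rot: [0.386, 0.922, 0.004, 0.002]
wrist_force: [3.1, 5.3, -1.5]
grip_width: 0.0216
```

```bash
python3 -c "
from h import *
st()"
```

```text
t 23.3 dphi 0.991 r 51.1 z 0.1543 yaw-1.264 1.084 Ft -5.8 Fr 2.2 Fz -1.5 w 0.0216
```

{"fn": "send_rows", "kwargs": {
  "moves": [
    [[0,-0.044,0,-0.009],[0,-0.044,0,-0.009],[0,-0.044,0,-0.009],[0,-0.044,0,-0.009],[0,-0.044,0,-0.009],[0,-0.044,0,-0.009],[0,-0.044,0,-0.009],[0,-0.044,0,-0.009]]
  ]
}}

```text
time_s: 24.3
tool_pos: [0.492, 0.0725, 0.1543]
tool_rot: [0.353, 0.936, 0.004, 0.001]
wrist_force: [2.8, 6.6, -2.4]
grip_width: 0.0212
```

```bash
python3 -c "
from h import *
st()"
```

```text
t 24.3 dphi 1.06 r 51.1 z 0.1543 yaw-1.264 1.156 Ft -6.6 Fr 2.9 Fz -2.4 w 0.0212
```

{"fn": "send_rows", "kwargs": {
  "moves": [
    [[0,-0.044,0,-0.009],[0,-0.044,0,-0.009],[0,-0.044,0,-0.009],[0,-0.044,0,-0.009],[0,-0.044,0,-0.009],[0,-0.044,0,-0.009],[0,-0.044,0,-0.009],[0,-0.044,0,-0.009]]
  ]
}}

```text
time_s: 25.3
tool_pos: [0.4895, 0.0701, 0.1543]
tool_rot: [0.319, 0.948, 0.004, 0.001]
wrist_force: [2.2, 6.7, -2.6]
grip_width: 0.0214
```

```bash
python3 -c "
from h import *
st()"
```

```text
t 25.3 dphi 1.129 r 51.2 z 0.1543 yaw-1.264 1.229 Ft -6.4 Fr 3.0 Fz -2.6 w 0.0214
```

{"fn": "send_rows", "kwargs": {
  "moves": [
    [[0,-0.044,0,-0.009],[0,-0.044,0,-0.009],[0,-0.044,0,-0.009],[0,-0.044,0,-0.009],[0,-0.044,0,-0.009],[0,-0.044,0,-0.009],[0,-0.044,0,-0.009],[0,-0.044,0,-0.009]]
  ]
}}

```text
time_s: 26.3
tool_pos: [0.4871, 0.0674, 0.1543]
tool_rot: [0.284, 0.959, 0.004, 0.001]
wrist_force: [-0.1, 7.3, -0.3]
grip_width: 0.0213
```

```bash
python3 -c "
from h import *
st()"
```

```text
t 26.3 dphi 1.199 r 51.3 z 0.1543 yaw-1.264 1.301 Ft -5.6 Fr 4.7 Fz -0.3 w 0.0213
```

{"fn": "send_rows", "kwargs": {
  "moves": [
    [[0.01,-0.04,0,-0.006],[0.01,-0.04,0,-0.006],[0.01,-0.04,0,-0.006],[0.01,-0.04,0,-0.006],[0.01,-0.04,0,-0.006],[0.01,-0.04,0,-0.006],[0.01,-0.04,0,-0.006],[0.01,-0.04,0,-0.006]]
  ]
}}

```text
time_s: 27.3
tool_pos: [0.4849, 0.0648, 0.1543]
tool_rot: [0.261, 0.965, 0.004, 0.001]
wrist_force: [0.7, 6.2, -1.3]
grip_width: 0.0212
```

```bash
python3 -c "
from h import *
st()"
```

```text
t 27.3 dphi 1.265 r 51.4 z 0.1543 yaw-1.264 1.349 Ft -5.5 Fr 3.0 Fz -1.3 w 0.0212
```

{"fn": "send_rows", "kwargs": {
  "moves": [
    [[0.005,-0.04,0,-0.008],[0.005,-0.04,0,-0.008],[0.005,-0.04,0,-0.008],[0.005,-0.04,0,-0.008],[0.005,-0.04,0,-0.008],[0.005,-0.04,0,-0.008],[0.005,-0.04,0,-0.008],[0.005,-0.04,0,-0.008]]
  ]
}}

```text
time_s: 28.3
tool_pos: [0.4831, 0.0622, 0.1543]
tool_rot: [0.23, 0.973, 0.004, 0.002]
wrist_force: [1.4, 7.4, -1.4]
grip_width: 0.0212
```

```bash
python3 -c "
from h import *
import cv2
st()
cv2.imwrite('pics/w4.png',ctrl.capture('wrist')[...,::-1])"
```

```text
t 28.3 dphi 1.326 r 51.5 z 0.1543 yaw-1.264 1.413 Ft -7.1 Fr 2.7 Fz -1.4 w 0.0212
```

View pics/w4.png

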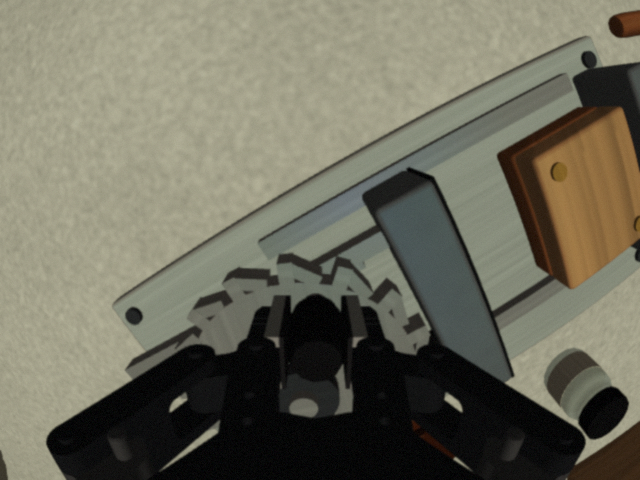

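Jaw is well back (~(440,270)); the buffer is hidden by the gripper. Force may be just rising; continuing in smaller steps.

{"fn": "send_rows", "kwargs": {
  "moves": [
    [[0.005,-0.03,0,-0.006],[0.005,-0.03,0,-0.006],[0.005,-0.03,0,-0.006],[0.005,-0.03,0,-0.006],[0.005,-0.03,0,-0.006],[0.005,-0.03,0,-0.006],[0.005,-0.03,0,-0.006],[0.005,-0.03,0,-0.006]]
  ]
}}

```text
time_s: 29.35
tool_pos: [0.4824, 0.0611, 0.1543]
tool_rot: [0.207, 0.978, 0.005, 0.002]
wrist_force: [3.4, 8.4, -4.7]
grip_width: 0.0212
```

```bash
python3 -c "
from h import *
st()"
```

```text
t 29.35 dphi 1.351 r 51.6 z 0.1543 yaw-1.264 1.461 Ft -8.9 Fr 1.3 Fz -4.7 w 0.0212
```

{"fn": "send_rows", "kwargs": {
  "moves": [
    [[0.005,-0.04,0,-0.004],[0.005,-0.04,0,-0.004],[0.005,-0.04,0,-0.004],[0.005,-0.04,0,-0.004],[0.005,-0.04,0,-0.004],[0,0,0,0],[0,0,0,0],[0,0,0,0]]
  ]
}}

```text
time_s: 30.35
tool_pos: [0.4818, 0.0603, 0.1543]
tool_rot: [0.197, 0.98, 0.006, 0.003]
wrist_force: [5.2, 10.7, -5.6]
grip_width: 0.0211
```

```bash
python3 -c "
from h import *
st()"
```

```text
t 30.35 dphi 1.37 r 51.7 z 0.1543 yaw-1.264 1.481 Ft -11.9 Fr 0.6 Fz -5.6 w 0.0211
```

{"fn": "send_rows", "kwargs": {
  "moves": [
    [[0,0.06,0,0],[0,0.06,0,0],[0,0.06,0,0],[0,0.06,0,0],[0,0.06,0,0],[0,0,0,0],[0,0,0,0],[0,0,0,0]]
  ]
}}

```text
time_s: 31.35
tool_pos: [0.4821, 0.0607, 0.1543]
tool_rot: [0.198, 0.98, 0.004, 0.002]
wrist_force: [2.4, 6.5, -1.7]
grip_width: 0.0217
```

```bash
python3 -c "
from h import *
st()"
```

```text
t 31.35 dphi 1.361 r 51.6 z 0.1543 yaw-1.264 1.48 Ft -6.8 Fr 1.2 Fz -1.7 w 0.0217
```

{"fn": "send_rows", "kwargs": {
  "moves": [
    [[0,0.06,0,0],[0,0.06,0,0],[0,0.06,0,0],[0,0.06,0,0],[0,0.06,0,0],[0,0,0,0],[0,0,0,0],[0,0,0,0]]
  ]
}}

```text
time_s: 32.35
tool_pos: [0.4823, 0.0611, 0.1542]
tool_rot: [0.198, 0.98, 0.001, 0.001]
wrist_force: [0.6, 5.6, 5.1]
grip_width: 0.0214
```

```bash
python3 -c "
from h import *
st()"
```

```text
t 32.35 dphi 1.353 r 51.6 z 0.1542 yaw-1.264 1.478 Ft -5.2 Fr 2.3 Fz 5.1 w 0.0214
```

{"fn": "send_rows", "kwargs": {
  "moves": [
    [[0,0.05,0,0],[0,0.05,0,0],[0,0.05,0,0],[0,0,0,0],[0,0,0,0],[0,0,0,0],[0,0,0,0],[0,0,0,0]]
  ]
}}

```text
time_s: 33.35
tool_pos: [0.4825, 0.0613, 0.1541]
tool_rot: [0.199, 0.98, -0.0, 0.0]
wrist_force: [-1.5, 2.9, 8.5]
grip_width: 0.0213
```

```bash
python3 -c "
from h import *
st()"
```

```text
t 33.35 dphi 1.348 r 51.6 z 0.1541 yaw-1.264 1.477 Ft -1.7 Fr 2.8 Fz 8.5 w 0.0213
```

Unloaded to -1.7 N. Open and hold, then lift.

{"fn": "send_rows", "kwargs": {
  "moves": [
    [[0,0,0,0],[0,0,0,0],[0,0,0,0],[0,0,0,0],[0,0,0,0],[0,0,0,0],[0,0,0,0],[0,0,0,0]]
  ],
  "jaw": 0
}}

```text
time_s: 34.35
tool_pos: [0.4823, 0.0614, 0.1533]
tool_rot: [0.198, 0.98, -0.0, 0.0]
wrist_force: [-0.5, -0.3, -1.0]
grip_width: 0.0423
```

{"fn": "send_rows", "kwargs": {
  "moves": [
    [[0,0,-0.5,0],[0,0,-1,0],[0,0,-1.5,0],[0,0,-2,0],[0,0,-2,0],[0,0,-2,0],[0,0,-1,0],[0,0,0,0]]
  ]
}}

```text
time_s: 35.35
tool_pos: [0.4827, 0.0616, 0.2542]
tool_rot: [0.199, 0.98, 0.0, 0.001]
wrist_force: [0.8, 0.3, -0.1]
grip_width: 0.0426
```

{"fn": "send_rows", "kwargs": {
  "moves": [
    [[-2,0,0,0],[-2,0,0,0],[-2,0,0,0],[-2,0,0,0],[-1,0,0,0],[0,0,0,0],[0,0,0,0],[0,0,0,0]]
  ]
}}

```text
time_s: 36.35
tool_pos: [0.5645, 0.0269, 0.2534]
tool_rot: [0.198, 0.98, -0.0, -0.0]
wrist_force: [-0.7, 0.4, 0.4]
grip_width: 0.0427
```

Run:
```python
from h import *
import cv2
st()
cv2.imwrite('pics/w5.png',ctrl.capture('wrist')[...,::-1])
v=[.527,.0352,.064]
for a in (1.30,1.34,1.38,1.42):print(a,wproj(W(v,(.05*np.cos(1.2+a),.05*np.sin(1.2+a),.116))).round(1))
```

```text
t 36.35 dphi -1.482 r 38.5 z 0.2534 yaw-1.264 1.479 Ft 0.2 Fr -0.7 Fz 0.4 w 0.0427
1.3 [317.  110.1]
1.34 [313.4 109.6]
1.38 [309.8 109.2]
1.42 [306.2 108.9]
```

View pics/w5.png

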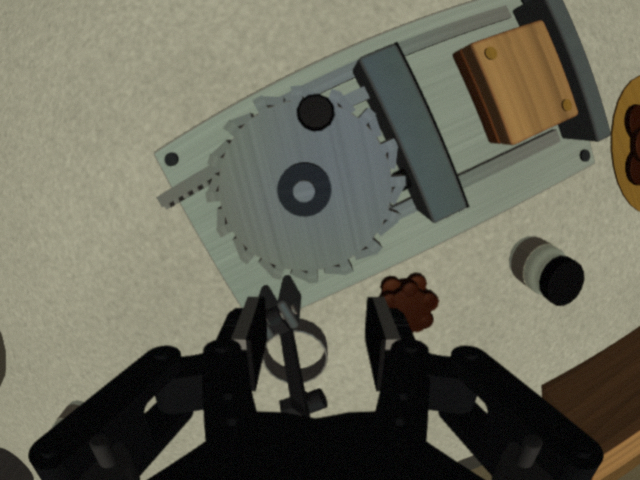

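```bash
python3 -c "
from workcell import ctrl
print(ctrl.hand_in())"
```

```text
the job is handed in; nothing more can be done
None
```

I laid the pawl back, then turned the wheel about 1.3 rad by its crank knob until the jaw came to bear on the buffer. I released the knob, lifted clear and handed the job in at about 36 s. No verdict is reported.

- **Buffer contact:** The push at the knob stayed near 6 N, then rose to about 12 N over the last 2 mm of knob travel. That slope of about 3 N per mm matches the buffer, and puts the force on its tip at about 7 N at its peak.
- **Release:** I eased the push down to 1.7 N before opening the fingers. The wrist force read near zero after that.
- **Last picture:** The pawl is laid back and the jaw is drawn back. The mould, biscuits, cutter and small jar look unmoved. The gripper is clear of everything.
- **Not confirmed:** I could not see the jaw touching the buffer directly, because the gripper or the wheel hid it, so that rests on the force readings. The tool position while gripped gave 1.35 to 1.37 rad, but the last picture puts the knob at about 1.31 to 1.33 rad. That gap (1 to 3 mm of knob travel) is about my measuring error, but it is also as large as the buffer compression. I could not rule out that the wheel eased back slightly.

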